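# Label changeover: shelve the narrow roll and hold the roll guides open

## Robot

A 6-joint arm with a two-finger parallel gripper is mounted at the origin on the work surface. World frame = base frame: x ahead of the robot, y to its left, z up, the work surface at z = 0. Lengths are in mm, angles in rad, forces in N, time in s.
With the tool pointing down it reaches from about 350 to 725 mm from the base axis. Payload 6 kg.
Tool frame: the origin (TCP) lies at the very end of the fingers, on their centre line; the grasp point (between the pads) lies 19 mm behind it; z points along the fingers, y is the direction in which the jaws open and shut (so a half turn about z gives the same grasp; the last joint's range is limited). The gripper opens to 85 mm and grips with 20 to 120 N. Pads are 22 mm wide; open, the fingers measure 114 mm over their backs; the gripper's body (76 mm by 85 mm) begins 54 mm behind the grasp point. The pads swing forward as they close: fully open they stand 13 mm farther back than shut.
Start: joints at [1.496, 0.04, 0.085, 0, -1.615, -0.334], TCP at [238.477, 550.547, 231.261] pointing down, gripper open.
Joint ranges: [-2.56, 2.56], [-1.29, 2.01], [-1.08, 1.49], [-3.29, 1.98], [-2.81, -0.18], [-2.99, 2.99]. Speed limits (rad/s): [2.57, 2.57, 3.01, 3.14, 3.14, 3.14].

## Interface

Orientations are given as [roll, pitch, yaw] about the fixed x, y, z axes, in that order (R = Rz(yaw) Ry(pitch) Rx(roll)).
In Python, from cell import bot gives the robot as it stands. The module is installed in compiled form; this text tells all that it offers.
- The arm moves only by the tool carry_out, never from a script. Its argument "commands" is a list of rows, each a list of 4 numbers: the shift along the tool's x, y, z in mm, then the turn about the tool's z in degrees. A call has 1 to 12 rows; each row shifts and turns the commanded pose from where the row before left it, along the tool's axes as they then stand; what a row does not reach is not made up. A row lasts 1/8 s, in which the tool goes at most 62.5 mm and 10.7 degrees, less where a joint would pass 70% of its speed; a pose out of reach is approached as far as the arm can. A call is refused whole if a number of a shift passes 62.5 or a number of a turn 10.7, either way. A call with a gripper value outside its range is refused whole. "gripper" is the finger opening in mm, from 0 to 85.4, set as the call begins (left out, the last holds). The fingers move at their own pace and stop on an object; "squeeze" is the grip in N (left out, the last holds). Time passes only in rows, so rows that do not move let the fingers close. It gives the time, the measured TCP pose, the force and the opening at its end, in the units of the state.
- bot.state(): the state, without advancing time (a new reading comes with each control period).
- bot.capture(name): name is "scene" or "top"; returns a dict with "color" (400x640x3 uint8, red, green, blue), "z_map" (400x640 float32, mm along the optical axis (not along the pixel's ray), 0 where there is no reading), "intrinsics" (3x3 intrinsics, pixels), "k1" (the pictures are not rectified: a ray, as slopes to the right and down, at radius r is drawn at 1 + k1 r^2 times it, then the intrinsics apply), "origin" and "orientation" of the camera in the world. Camera axes: x right, y up, looking along -z (the intrinsics and any distortion apply to the point x, -y, -z); pixel columns grow to the right and rows downward; lengths in mm; the calibration is good to about 2 mm. A picture is of the moment at which its call begins.
- bot.job_done(): hands the job in, once; it reports no verdict.
The state is a dict: "clock": time; "joint_pos": joint angles; "qd": joint speeds; "joint_torque": joint torques, N m; "ee_pos": TCP position; "tool_rot": TCP orientation; "ft_force": force on the tool from outside, world axes, zero at the start; "ft_torque": the same for the moment, N m; "gripper_width": finger opening in mm.
Only numpy, scipy, OpenCV 4.12 (cv2) and the standard library are available. Lean on these libraries where they do the work, as an engineer would, in place of code of your own. Each camera call takes 0.05 s, during which the arm holds its last target. There are 200 camera calls.

## Task

We are changing the label printer over from the narrow labels to the wide ones. Lift the narrow roll out of the printer's bay and set it down gently on the roll rack, in line with the two rolls standing there and close beside one end of their row (no more than a finger's width between), leaving those two and everything else on the bench where they are. Then take the tab of the printer's spring-loaded roll guide, pull it out until its pointer is at the long rib of the width scale, and keep holding it there: finish holding the guide open, so that a colleague can drop in the wide roll.

Things in the scene. Friction and masses are not known exactly. Their poses are not given: they have to be found in the camera images.
- roll_center (a point): centre of the narrow label roll to move: white paper drum on a cardboard core, 60 mm diameter, 50 mm wide, 0.12 kg. Own y = its axis (it may roll about it). Starts in the printer's bay, axis along the printer's y, nipped end-on between the two guides (2.5 N each); front and back of its curved face are free, 35 mm or more to each side; it lifts straight up
- printer: fixed charcoal label printer, 224 deep (x) x 196 wide (y), origin under its middle on the bench. x points from its front to its back, y is the way the tabbed guide is pulled, z up. Rim and front deck are 75 mm high. Its cover stands open at the back, from 110 mm behind the origin, up to 280 mm high, leaning back
- bay (a point): lowest line of the printer's open roll bay, mid-width, 30 mm above the bench; the roll lies on it. Axes as the printer's. The bay is 150 mm wide (y), reaches 78 mm to the front (-x) and 70 mm to the back of this point; the floor rises 12 degrees both ways
- tab (a point): top centre of the pull tab on one roll guide: upright light-grey tab, 24 mm wide (printer x), 10 mm thick (printer y), its top 112 mm above the bench, 37 mm above rim and deck. A pointer sticks out of its foot to the printer's front. Nip it along y and pull to the printer's +y. The other guide has no tab and moves oppositely; both guide plates are 73 mm high
- scale_mark (a point): the long rib of the width scale on the printer's deck just in front of the tab's path, 22 mm long, 2 mm wide (the other ribs, 10 mm apart, are 7 mm long). The pointer is at it when tab and this point have the same place along the printer's y. Axes as the printer's
- guide (a joint): travel of the tabbed guide in m along the printer's +y: 0 closed, about 0.008 with the narrow roll in, 0.040 with the pointer at the long rib (114 mm between the guides), 0.050 end stop. A spring pulls it closed, 4 N at 0 to 9 N at the rib; when the narrow roll is lifted out it snaps shut to 0
- rack_mid (a point): middle of the roll rack, a fixed low white shelf 120 deep x 320 long with two steel rails 10 mm thick, 36 mm apart, along it. The point lies midway, at the height of the centre of a roll standing on the rails (90 mm; the board is at 50 mm). Its y runs along the rails, z up. End plates 94 mm high: roll centres fit up to 125 mm either way from here
- roll_a_center (a point): centre of a roll standing on the rack, same size as the narrow roll, own y along the rails. The row of two stands anywhere along the rack; at least one end of it has room for a third roll
- roll_b_center (a point): centre of the other roll on the rack, beside the first on the rack's +y side, centres 51.5 mm apart
- wide_roll: wide label roll for the colleague: drum 100 mm diameter, 104 mm tall, standing on its end on the bench; origin under its centre. Leave alone
- water: water bottle, 64 mm diameter, 210 mm tall; origin under its centre. Leave alone
- cutter: utility knife lying flat, about 170 mm long along its x, 24 mm wide, 19 mm high; origin on its underside near the middle. Leave alone
Not all that is in view belongs to the job. Leave any purple look-alike of the part that bears roll_b_center alone.

How it is judged:
By the outcome, as a careful person would: the job done as asked, in the order asked, and still so for the second after the job is handed in, while the arm keeps its last pose, push and grip.
It also fails if it takes over 53 s, if anything falls off the work surface, if the arm or the gripper's body presses on something with over 40 N, if the wrist force passes 120 N, or if a joint passes its speed limit or range.

## Working session

There is one attempt and no reset: what is moved stays moved. The work goes in short steps, Python scripts to look and compute and a tool call to move; the robot and the scene stay as the last step left them, time stands still between calls to the robot, and variables do not carry over. Pictures are saved under pics/ and viewed, about 8 in all and at most 12, crops included, and the job is handed in when it is done.

Besides the shell and the picture viewer there is one more tool, called after ">>>" by a JSON object that holds its "api" and its "payload", one argument or row to a line. carry_out: Moves the arm, as the interface text tells. Its arguments: {"type":"object","properties":{"commands":{"type":"array"},"gripper":{"type":"number"},"squeeze":{"type":"number"}},"required":["commands"]}

```bash
mkdir -p pics; cat > h.py <<'E'
import numpy as np, cv2
from cell import bot
from scipy.spatial.transform import Rotation as R
def rot(o):
    o=np.array(o,float)
    if o.shape==(3,3): return o
    return R.from_euler('xyz',o).as_matrix() if o.size==3 else R.from_quat(o).as_matrix()
def cloud(c):
    K=np.array(c['intrinsics']);z=c['z_map'];h,w=z.shape
    u,v=np.meshgrid(np.arange(w),np.arange(h))
    p=np.stack([u,v],-1).reshape(-1,1,2).astype(np.float64)
    n=cv2.undistortPoints(p,K,np.array([c['k1'],0,0,0,0.])).reshape(h,w,2)
    P=np.stack([n[...,0]*z,-n[...,1]*z,-z],-1)
    W=P@rot(c['orientation']).T+np.array(c['origin'])
    W[z==0]=np.nan
    return W
def save(n,im): cv2.imwrite('pics/'+n,cv2.cvtColor(np.ascontiguousarray(im),cv2.COLOR_RGB2BGR))
E
python3 - <<'E'
from h import *
for n in('scene','top'):
    c=bot.capture(n);save(n+'0.png',c['color']);np.save(n+'.npy',cloud(c));np.save(n+'c.npy',c['color'])
    print(n,c['origin'],c['orientation'],c['k1'],c['intrinsics'])
print(bot.state())
E
```

```text
scene [1109.50965      93.36187386  933.86284706] [0.57072462 0.00289154 1.7499133 ] -0.033876477833046155 [[418.62565321   0.         317.50295204]
 [  0.         418.62565321 204.27897138]
 [  0.           0.           1.        ]]
top [ 347.76701732  -18.70661725 1113.61442505] [ 0.23418826 -0.0017283  -1.51733444] -0.09694290127607885 [[426.20266142   0.         323.73606843]
 [  0.         426.20266142 197.83228495]
 [  0.           0.           1.        ]]
{'clock': 0.1, 'joint_pos': array([ 1.49567919e+00,  4.07763826e-02,  8.39195999e-02, -4.10660149e-04,
       -1.61546261e+00, -3.33704405e-01]), 'qd': array([ 1.72642281e-04, -1.53785998e-04,  2.23106673e-03,  5.37432243e-04,
       -2.41209425e-05,  1.16286372e-04]), 'joint_torque': array([-4.26439627e-03, -3.69342613e+01,  3.48275328e+01,  6.95159733e+00,
       -4.60737632e-03,  1.64205684e-06]), 'ee_pos': array([238.33015452, 550.33020997, 230.36918909]), 'tool_rot': array([ 3.14001922e+00, -1.11227654e-04, -4.08803429e-01]), 'ft_force': array([-0.41040507,  0.41001641,  0.48947976]), 'ft_torque': array([ 0.02095716,  0.01671926, -0.01369393]), 'gripper_width': 85.73101835225556}
```

View pics/scene0.png

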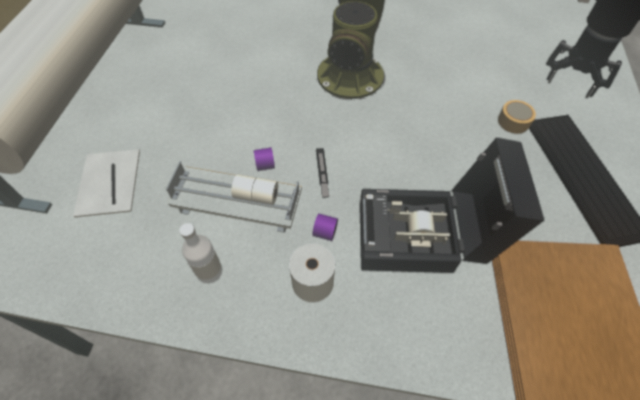

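View pics/top0.png

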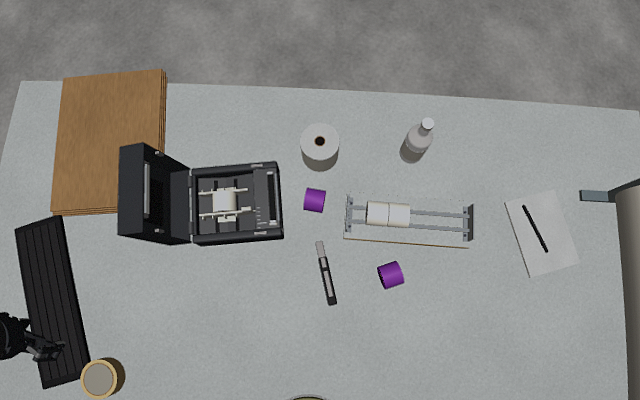

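The scene view shows the printer at (420,225), the rack at (235,195) with two rolls, purple decoys at (264,158) and (325,226), and the wide roll, bottle and cutter. The top view shows the printer with its cover on the left, so printer x points to world +y. The rack is at (410,217), with its rolls at its left end and room on the right. Next I'll enlarge the printer and the rack.

```bash
python3 - <<'E'
from h import *
t=np.load('topc.npy');s=np.load('scenec.npy')
a=cv2.resize(t[155:250,180:290],None,fx=5,fy=5,interpolation=cv2.INTER_CUBIC)
save('c1.png',cv2.resize(np.clip(a*1.6,0,255).astype(np.uint8),None,fx=1.2,fy=1.2))
W=np.load('top.npy')
f=lambda u,v:np.round(W[v,u]).tolist()
for k,(u,v) in dict(a=(378,213),b=(399,214),roll=(225,203),deckfront=(279,200),c1=(283,242),c2=(278,163)).items(): print(k,f(u,v))
# rack region high points
m=(W[...,2]>104)&(W[...,2]<130)
for (u0,u1,v0,v1,lo,hi) in((340,480,195,245,100,135),(190,285,165,245,60,150)):
    S=W[v0:v1,u0:u1];q=(S[...,2]>lo)&(S[...,2]<hi);P=S[q];print(len(P),P.min(0),P.max(0))
E
```

```text
a [555.0, -139.0, 119.0]
b [555.0, -190.0, 117.0]
roll [565.0, 236.0, 91.0]
deckfront [586.0, 105.0, 66.0]
c1 [488.0, 94.0, 2.0]
c2 [705.0, 124.0, -2.0]
948 [ 529.59840383 -214.95840085  100.01789956] [ 588.09678574 -111.98155567  123.16965794]
4071 [462.67053736  93.64082725  60.02739986] [675.5294954  340.92972579 114.90106965]
```

View pics/c1.png

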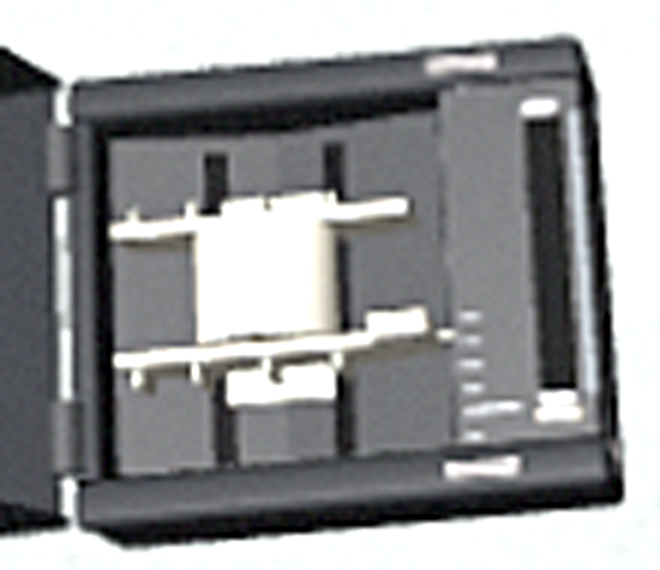

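Crop of the printer (6x, from top pixel (180,155)): the roll is at about (265,270). The tab block is at (398,322), with its pointer tip at (450,335). The long rib is at (490,408), and the ribs beside it are short. Now I'll work out the frames.

```bash
python3 - <<'E'
from h import *
T=np.load('top.npy');S=np.load('scene.npy');tc=np.load('topc.npy').astype(int);sc=np.load('scenec.npy').astype(int)
def box(W,C,x0,x1,y0,y1,z0,z1,b0=0,b1=256):
    g=C.mean(-1);m=(W[...,0]>x0)&(W[...,0]<x1)&(W[...,1]>y0)&(W[...,1]<y1)&(W[...,2]>z0)&(W[...,2]<z1)&(g>=b0)&(g<b1)
    return m,W[m]
for n,W,C in(('top',T,tc),('scene',S,sc)):
    print(n)
    def r(l,P): 
        print(l,len(P),[np.round(x,1).tolist() if not np.isscalar(x) else round(x,1) for x in cv2.minAreaRect(P[:,:2].astype(np.float32))] if len(P)>3 else '', np.round(np.median(P,0),1) if len(P) else '')
    r('rim',box(W,C,440,720,60,310,66,82)[1])
    r('roll',box(W,C,480,640,180,300,80,96,130)[1])
    r('tab',box(W,C,480,640,130,250,98,125,100)[1])
    r('racktop',box(W,C,480,640,-260,-80,108,130)[1])
    r('rackall',box(W,C,480,640,-460,-60,40,130)[1])
    r('rails',box(W,C,480,640,-370,-220,58,80)[1])
    r('endplates',box(W,C,480,640,-470,-50,82,99)[1])
    r('cut',box(W,C,350,560,0,100,8,30)[1])
for uv in [(246.3,208.7),(254.5,210.8),(261.7,223)]:
    u,v=map(round,uv);print(uv,np.round(T[v-1:v+2,u-1:u+2].reshape(-1,3),0).tolist())
E
```

```text
top
rim 3117 [[577.2, 214.4], [198.2, 219.5], 7.9] [572.2 161.2  73.7]
roll 348 [[572.9, 244.4], [51.2, 49.9], 8.6] [573.  243.7  86.8]
tab 38 [[551.1, 178.6], [9.5, 19.8], 9.3] [550.6 177.7 110.2]
racktop 795 [[558.9, -163.9], [102.6, 49.3], 88.8] [ 557.5 -163.9  116. ]
rackall 6051 [[557.7, -222.1], [320.4, 123.5], 88.1] [ 550.6 -224.3   50.3]
rails 444 [[555.8, -296.4], [147.9, 46.7], 88.3] [ 542.9 -296.4   63. ]
endplates 260 [[558.2, -221.6], [314.6, 91.6], 88.3] [ 541.  -179.2   92.4]
cut 48 [[497.9, 55.1], [129.3, 45.8], 60.4] [495.9  93.   12.6]
scene
rim 3307 [[579.6, 213.2], [197.2, 220.6], 8.1] [597.2 164.7  73.6]
roll 341 [[575.3, 246.0], [52.9, 44.8], 6.2] [576.2 244.1  86.9]
tab 38 [[554.6, 178.3], [8.1, 22.0], 13.3] [555.4 178.7 110.5]
racktop 662 [[562.3, -164.9], [103.4, 48.8], 88.8] [ 567.4 -163.2  116.1]
rackall 5425 [[559.7, -223.3], [321.7, 124.8], 88.1] [ 579.4 -212.    50.7]
rails 396 [[557.9, -294.5], [149.9, 48.7], 88.0] [ 572.1 -298.2   62.9]
endplates 398 [[559.7, -222.6], [316.1, 89.3], 88.5] [ 587.6 -167.2   91.5]
cut 31 [[504.2, 55.5], [133.1, 38.5], 56.0] [512.6  94.3  22.4]
(246.3, 208.7) [[552.0, 181.0, 109.0], [551.0, 178.0, 114.0], [552.0, 176.0, 108.0], [549.0, 180.0, 112.0], [549.0, 178.0, 113.0], [549.0, 176.0, 109.0], [547.0, 180.0, 110.0], [546.0, 178.0, 111.0], [547.0, 176.0, 109.0]]
(254.5, 210.8) [[554.0, 167.0, 78.0], [554.0, 164.0, 79.0], [555.0, 162.0, 77.0], [558.0, 172.0, 47.0], [558.0, 170.0, 46.0], [552.0, 162.0, 77.0], [556.0, 172.0, 44.0], [556.0, 170.0, 42.0], [550.0, 162.0, 75.0]]
(261.7, 223) [[526.0, 145.0, 70.0], [525.0, 142.0, 76.0], [526.0, 140.0, 73.0], [523.0, 145.0, 73.0], [524.0, 142.0, 73.0], [524.0, 140.0, 71.0], [nan, nan, nan], [521.0, 142.0, 74.0], [521.0, 139.0, 75.0]]
```

The frames agree between the two cameras:

| Item | Position (mm) | Direction |
|---|---|---|
| Printer yaw | – | about 187.9° |
| Roll | (574, 245) | axis at about 7.9° |
| Tab | (553, 178.5) | – |
| Long rib | (524, 142) | – |
| Rack | (558.5, -222) | rails at about 88.2° |
| Rack rolls | y -139 and -190 | – |

Only the -y end of the row has room, so the target centre there is y of about -244. First I'll go above the roll, passing around the cover.

>>> {"api": "carry_out", "payload": {
  "commands": [
    [0,0,-10,-7.8],
    [0,0,-10,-7.8],
    [0,0,-10,-7.8],
    [0,0,0,-7.9],
    [9.8,32.7,0,0],
    [9.8,32.7,0,0],
    [9.8,32.7,0,0],
    [9.8,32.7,0,0],
    [9.8,32.7,0,0],
    [9.8,32.7,0,0]
  ],
  "gripper": 85
}}

```text
clock: 1.35
ee_pos: [323.8, 363.1, 260.9]
tool_rot: [3.141, 0.0, 0.138]
ft_force: [0.7, 0.5, 0.3]
gripper_width: 84.9
```

>>> {"api": "carry_out", "payload": {
  "commands": [
    [9.8,32.7,0,0],
    [9.8,32.7,0,0],
    [9.8,32.7,0,0],
    [9.8,32.7,0,0],
    [32,3.6,8,0],
    [32,3.6,8,0],
    [32,3.6,8,0],
    [32,3.6,8,0],
    [32,3.6,8,0],
    [32,3.6,8,0],
    [0,0,0,0]
  ]
}}

```text
clock: 2.72
ee_pos: [574.1, 244.4, 210.1]
tool_rot: [3.139, 0.004, 0.136]
ft_force: [-0.8, -0.7, 0.7]
gripper_width: 85.1
```

```bash
python3 - <<'E'
from h import *
s=bot.state();print(s['clock'],s['ee_pos'],s['tool_rot'],s['joint_pos'])
c=bot.capture('scene');a=c['color'][130:290,340:560]
save('c2.png',cv2.resize(np.clip(a*1.4,0,255).astype(np.uint8),None,fx=3.5,fy=3.5,interpolation=cv2.INTER_CUBIC))
E
```

```text
2.725 [574.14017607 244.3779867  210.14455043] [3.13932364 0.00444182 0.13586784] [ 7.22444086e-01  1.06850037e-01  1.16884065e-01 -5.68929944e-04
 -1.58578560e+00  9.84218001e-01]
```

View pics/c2.png

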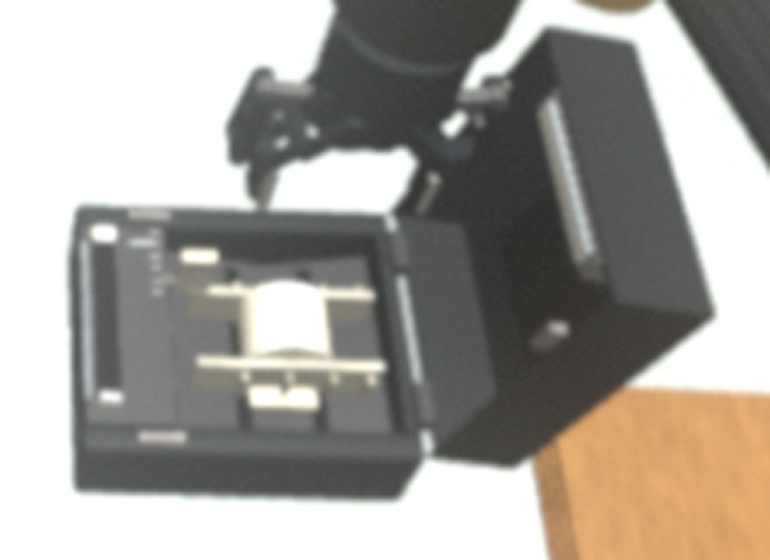

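The crop shows the open gripper at about (340,150), straddling above the roll at (287,320), with its jaws along printer x and clear of the cover. Going down.

>>> {"api": "carry_out", "payload": {
  "commands": [
    [0,0,30,0],
    [0,0,30,0],
    [0,0,30,0],
    [0,0,25,0],
    [0,0,20,0],
    [0,0,15,0],
    [0,0,10,0],
    [0,0,8,0],
    [0,0,5,0],
    [0,0,0,0]
  ]
}}

```text
clock: 4.03
ee_pos: [573.5, 244.9, 40.1]
tool_rot: [3.141, 0.0, 0.137]
ft_force: [-0.2, 1.0, -0.6]
gripper_width: 85.2
```

>>> {"api": "carry_out", "payload": {
  "commands": [
    [0,0,0,0],
    [0,0,0,0],
    [0,0,0,0],
    [0,0,0,0],
    [0,0,0,0],
    [0,0,0,0]
  ],
  "gripper": 50,
  "squeeze": 25
}}

```text
clock: 4.78
ee_pos: [573.9, 245.3, 41.1]
tool_rot: [-3.141, -0.001, 0.138]
ft_force: [-1.2, 0.6, 5.8]
gripper_width: 59.1
```

>>> {"api": "carry_out", "payload": {
  "commands": [
    [0,0,-4,0],
    [0,0,-8,0],
    [0,0,-12,0],
    [0,0,-20,0],
    [0,0,-30,0],
    [0,0,-35,0],
    [0,0,-35,0],
    [0,0,-30,0],
    [0,0,0,0]
  ]
}}

```text
clock: 5.9
ee_pos: [574.0, 245.1, 218.1]
tool_rot: [-3.14, -0.004, 0.137]
ft_force: [0.4, 0.5, -1.9]
gripper_width: 59.1
```

```bash
python3 - <<'E'
from h import *
s=bot.state();print(s['clock'],s['ee_pos'],s['tool_rot'],s['gripper_width'],s['ft_force'])
c=bot.capture('scene');a=c['color'][130:290,340:560]
save('c3.png',cv2.resize(np.clip(a*1.4,0,255).astype(np.uint8),None,fx=3.5,fy=3.5,interpolation=cv2.INTER_CUBIC))
W=cloud(c);g=c['color'].astype(int).mean(-1)
m=(W[...,0]>520)&(W[...,0]<640)&(W[...,1]>170)&(W[...,1]<290)&(W[...,2]>120)&(W[...,2]<235)&(g>140)
P=W[m];print(len(P),P.min(0),P.max(0),np.median(P,0))
E
```

```text
5.9 [573.99319952 245.08923503 218.10958188] [-3.13982198 -0.00389099  0.13737929] 59.09300895636745 [ 0.40229187  0.51758916 -1.90748877]
1 [586.31251559 204.20785414 231.59376797] [586.31251559 204.20785414 231.59376797] [586.31251559 204.20785414 231.59376797]
```

View pics/c3.png

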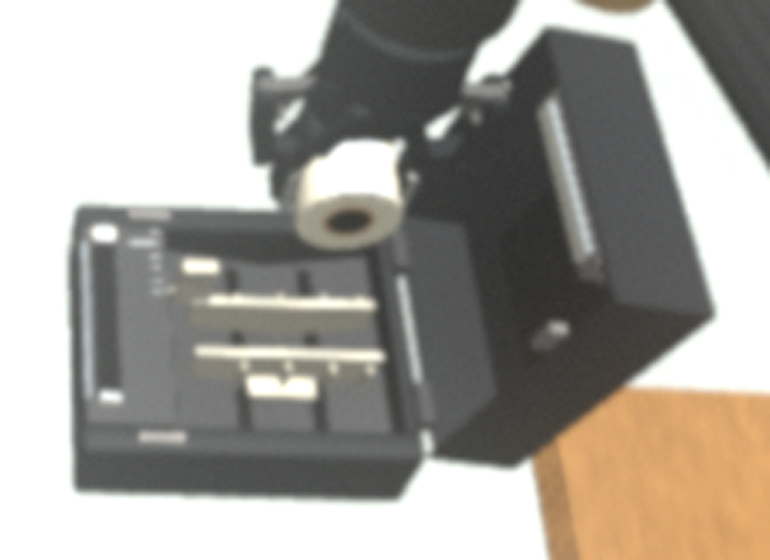

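The crop shows the roll held level in the gripper at (350,190), the guides snapped shut, and the bay clear. Carrying it to the rack, then turning.

>>> {"api": "carry_out", "payload": {
  "commands": [
    [-4,20,0,0],
    [-7,40,0,0],
    [-7,44,0,0],
    [-7.5,44,0,0],
    [-7.5,44,0,0],
    [-7.5,44,0,0],
    [-7.5,44,0,0],
    [-7.5,44,0,0],
    [-7.5,44,0,0],
    [-7.5,44,0,0],
    [-7,40,0,0],
    [-5,30,0,0]
  ]
}}

```text
clock: 7.45
ee_pos: [556.2, -245.8, 212.9]
tool_rot: [-3.141, 0.003, 0.136]
ft_force: [0.5, 0.3, -0.7]
gripper_width: 59.3
```

>>> {"api": "carry_out", "payload": {
  "commands": [
    [0,0,0,8],
    [0,0,0,10.2],
    [0,0,0,10.2],
    [0,0,0,10.2],
    [0,0,0,10.2],
    [0,0,0,10.2],
    [0,0,0,10.2],
    [0,0,0,10.2],
    [0,0,0,10.2],
    [0,0,0,10.1],
    [0,0,0,0],
    [0,0,0,0]
  ]
}}

```text
clock: 8.95
ee_pos: [557.3, -244.0, 213.8]
tool_rot: [3.14, 0.0, -1.6]
ft_force: [-0.3, 0.1, -1.7]
gripper_width: 59.4
```

```bash
python3 - <<'E'
from h import *
s=bot.state();print(s['clock'],s['ee_pos'],np.degrees(s['tool_rot']),s['gripper_width'],s['ft_force'])
c=bot.capture('scene');a=c['color'][100:270,150:350]
save('c4.png',cv2.resize(a,None,fx=3.5,fy=3.5,interpolation=cv2.INTER_CUBIC))
W=cloud(c);g=c['color'].astype(int).mean(-1)
m=(W[...,0]>480)&(W[...,0]<650)&(W[...,1]>-320)&(W[...,1]<-150)&(W[...,2]>190)&(W[...,2]<285)&(g>120)
P=W[m];print(len(P),P.min(0),P.max(0),np.median(P,0))
E
```

```text
8.95 [ 557.27110227 -243.98622558  213.75538365] [ 1.79932522e+02  6.49363884e-03 -9.16448560e+01] 59.35950620627363 [-0.28536199  0.12243742 -1.6664989 ]
338 [ 505.38984872 -265.94283448  202.8281244 ] [ 621.93505682 -218.48837847  284.24926769] [ 571.62201483 -230.06648114  256.54154256]
```

View pics/c4.png

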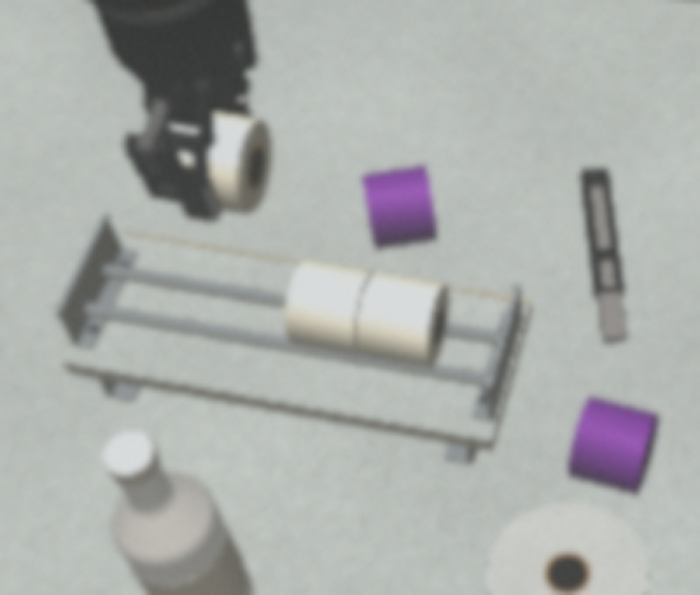

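The crop shows the held roll at (240,160) parallel to the rails, with the row's free end at (300,305). Next I'll measure the end-face gap and the height of the roll in the grip.

```bash
python3 - <<'E'
from h import *
for n in('scene','top'):
    c=bot.capture(n);W=cloud(c);g=c['color'].astype(int).mean(-1)
    m=(W[...,0]>515)&(W[...,0]<605)&(W[...,1]>-300)&(W[...,1]<-190)&(W[...,2]>190)&(W[...,2]<275)&(g>90)
    P=W[m];print(n,len(P),'held y pct',np.percentile(P[:,1],[2,10,50,90,98]) if len(P) else '')
    F=P[P[:,1]>-226]
    if len(F)>20: print('face',len(F),'y',np.median(F[:,1]),'x',np.percentile(F[:,0],[1,99]),'z',np.percentile(F[:,2],[1,99]))
    m=(W[...,0]>515)&(W[...,0]<605)&(W[...,1]>-300)&(W[...,1]<-90)&(W[...,2]>108)&(W[...,2]<125)
    P=W[m];print('row y',np.percentile(P[:,1],[.5,2,98,99.5]),'ztop',np.percentile(P[:,2],97))
    Q=P[P[:,2]>np.percentile(P[:,2],75)];print('crest x',np.polyfit(Q[:,1],Q[:,0],1),np.median(Q[:,0]))
E
```

```text
scene 470 held y pct [-255.98192349 -241.05755069 -227.34807155 -219.78639634 -219.14210454]
face 220 y -220.5146307116632 x [532.19394027 588.07361119] z [205.88974302 263.79000394]
row y [-215.69982399 -214.36819799 -114.65629395 -114.01640258] ztop 120.36154993785456
crest x [1.60285806e-02 5.64893512e+02] 562.251742890805
top 247 held y pct [-233.92404274 -231.65565133 -223.21384976 -219.48254991 -218.94720923]
face 158 y -220.50079986493364 x [527.43088171 583.60575093] z [208.95053635 264.24314761]
row y [-214.36403992 -213.30825197 -136.35813385 -134.32000809] ztop 121.03730222579522
crest x [2.57603776e-02 5.63913360e+02] 559.3903109276049
```

The gap to the row is about 5 mm, and x agrees with the rack line to about 1 mm. The roll centre is about 22 mm above the TCP, so it needs to go down about 145 mm. I'll lower fast, then slowly.

>>> {"api": "carry_out", "payload": {
  "commands": [
    [0,0,20,0],
    [0,0,30,0],
    [0,0,30,0],
    [0,0,25,0],
    [0,0,15,0],
    [0,0,8,0],
    [0,0,5,0],
    [0,0,3,0],
    [0,0,1,0],
    [0,0,0,0],
    [0,0,0,0]
  ]
}}

```text
clock: 10.48
ee_pos: [558.0, -243.8, 77.7]
tool_rot: [-3.141, -0.0, -1.603]
ft_force: [0.5, 0.5, -0.4]
gripper_width: 59.2
```

>>> {"api": "carry_out", "payload": {
  "commands": [
    [0,0,1,0],
    [0,0,1,0],
    [0,0,1,0],
    [0,0,1,0],
    [0,0,0,0]
  ]
}}

```text
clock: 11.1
ee_pos: [557.8, -243.8, 73.2]
tool_rot: [3.141, -0.0, -1.603]
ft_force: [-0.0, 0.2, -1.3]
gripper_width: 59.1
```

>>> {"api": "carry_out", "payload": {
  "commands": [
    [0,0,1,0],
    [0,0,1,0],
    [0,0,0,0]
  ]
}}

```text
clock: 11.48
ee_pos: [557.8, -243.8, 71.2]
tool_rot: [3.141, -0.0, -1.603]
ft_force: [0.8, 0.5, -0.4]
gripper_width: 59.4
```

>>> {"api": "carry_out", "payload": {
  "commands": [
    [0,0,0.7,0],
    [0,0,0.7,0],
    [0,0,0,0]
  ]
}}

```text
clock: 11.85
ee_pos: [558.2, -243.9, 70.5]
tool_rot: [-3.141, -0.001, -1.602]
ft_force: [0.2, 0.0, 1.2]
gripper_width: 59.5
```

>>> {"api": "carry_out", "payload": {
  "commands": [
    [0,0,0.7,0],
    [0,0,0.7,0],
    [0,0,0,0]
  ]
}}

```text
clock: 12.22
ee_pos: [558.5, -244.0, 70.3]
tool_rot: [-3.14, -0.001, -1.602]
ft_force: [0.4, 1.4, 7.2]
gripper_width: 59.2
```

The roll has touched down on the rails at about 7 N. Easing off a little, then opening gradually.

>>> {"api": "carry_out", "payload": {
  "commands": [
    [0,0,-0.8,0],
    [0,0,0,0],
    [0,0,0,0]
  ],
  "gripper": 63
}}

```text
clock: 12.6
ee_pos: [557.6, -243.8, 68.9]
tool_rot: [3.141, 0.0, -1.603]
ft_force: [-0.5, -0.5, -0.1]
gripper_width: 63.4
```

>>> {"api": "carry_out", "payload": {
  "commands": [
    [0,0,0,0],
    [0,0,0,0],
    [0,0,0,0]
  ],
  "gripper": 80
}}

```text
clock: 12.98
ee_pos: [557.9, -243.8, 69.3]
tool_rot: [3.142, -0.0, -1.603]
ft_force: [0.5, -0.5, 0.1]
gripper_width: 80.0
```

>>> {"api": "carry_out", "payload": {
  "commands": [
    [0,0,-5,0],
    [0,0,-10,0],
    [0,0,-20,0],
    [0,0,-30,0],
    [0,0,-30,0],
    [0,0,-30,0],
    [0,0,-15,0],
    [0,0,0,0]
  ]
}}

```text
clock: 13.98
ee_pos: [558.4, -243.9, 210.9]
tool_rot: [-3.139, -0.0, -1.603]
ft_force: [0.8, 0.5, -0.8]
gripper_width: 79.4
```

```bash
python3 - <<'E'
from h import *
s=bot.state();print(s['clock'],s['ee_pos'],np.degrees(s['tool_rot']),s['gripper_width'],s['ft_force'])
c=bot.capture('scene');a=c['color'][130:270,150:300]
t=bot.capture('top')
save('c5.png',np.hstack([cv2.resize(a,(428,400),interpolation=cv2.INTER_CUBIC),cv2.resize(t['color'][170:270,330:430],(370,400),interpolation=cv2.INTER_CUBIC)]))
W=cloud(c)
m=(W[...,0]>515)&(W[...,0]<605)&(W[...,1]>-300)&(W[...,1]<-90)&(W[...,2]>108)&(W[...,2]<125)
P=W[m];print(np.percentile(P[:,1],[.5,2,98,99.5]))
for lo,hi in((-268,-220),(-213,-166),(-162,-115)):
    Q=P[(P[:,1]>lo)&(P[:,1]<hi)];print(len(Q),Q.mean(0),np.percentile(Q[:,2],97))
E
```

```text
13.975 [ 558.3516026 -243.8514532  210.9258007] [-1.79847582e+02 -1.94860518e-02 -9.18209611e+01] 79.3998075702513 [ 0.81797907  0.45975596 -0.80276039]
[-270.2502618  -266.81776781 -115.05195351 -113.42038402]
314 [ 563.52092951 -243.54567582  115.49820907] 120.48516885683927
307 [ 565.70852826 -189.05592481  115.40229972] 120.38403768715644
305 [ 566.78984947 -138.74095881  115.52610622] 120.51138060064848
```

View pics/c5.png

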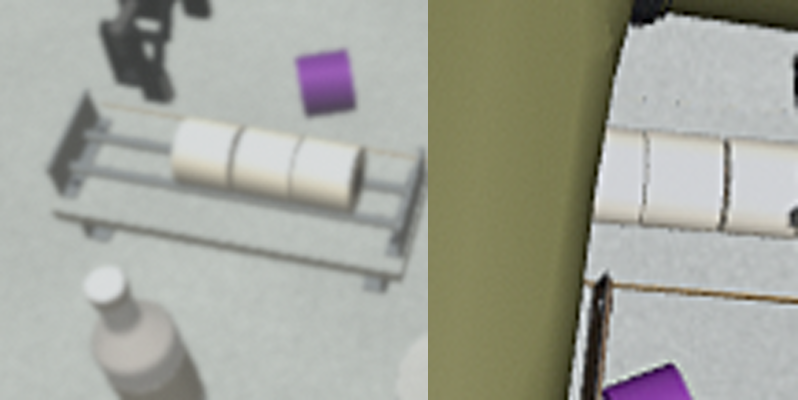

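The crop shows three rolls in line on the rails, with the new one at the left end at (205,150) and a small gap; the others have not moved. Next I'll measure the tab with the guide closed, and the rib.

```bash
python3 - <<'E'
from h import *
for n in('scene','top'):
    c=bot.capture(n);W=cloud(c);g=c['color'].astype(int).mean(-1)
    def B(x0,x1,y0,y1,z0,z1,b): 
        return (W[...,0]>x0)&(W[...,0]<x1)&(W[...,1]>y0)&(W[...,1]<y1)&(W[...,2]>z0)&(W[...,2]<z1)&(g>b)
    P=W[B(520,600,155,200,104,122,90)]
    print(n,'tab',len(P),P.mean(0) if len(P) else '',cv2.minAreaRect(P[:,:2].astype(np.float32)) if len(P)>3 else '')
    # ribs on the deck: bright points; printer frame coords about (578.4,213.8)
    a=np.radians(187.9);ey=np.array([np.cos(a),np.sin(a)]);ex=np.array([ey[1],-ey[0]])
    D=W[...,:2]-np.array([578.4,213.8]);px=D@ex;py=D@ey
    print('tab printer xy',(P[:,:2]-[578.4,213.8])@ex if 0 else '',((P[:,:2]-[578.4,213.8])@np.c_[ex,ey]).mean(0) if len(P) else '')
    m=(px>-95)&(px<-62)&(py>0)&(py<85)&(W[...,2]>66)&(W[...,2]<84)
    pr=[(round(float(l)),round(float(np.mean(g[m&(abs(py-l)<1.2)&(px<-72)&(px>-88)])))) for l in range(30,80,2) if (m&(abs(py-l)<1.2)&(px<-72)&(px>-88)).any()]
    print(pr)
E
```

```text
scene tab 52 [562.62009031 179.79874488 109.23963391] ((561.476806640625, 180.51849365234375), (11.750811576843262, 24.022422790527344), 14.523087501525879)
tab printer xy  [-31.50970243  20.30343695]
[(30, 83), (32, 86), (34, 80), (36, 79), (38, 83), (40, 87), (42, 85), (44, 80), (46, 84), (48, 82), (50, 85), (52, 85), (54, 83), (56, 91), (58, 93), (60, 101), (62, 121), (64, 124), (66, 118), (68, 167), (70, 112), (72, 96), (74, 100), (76, 90), (78, 95)]
top tab 41 [558.78348052 179.15806308 109.99948051] ((559.1669921875, 179.59056091308594), (9.944852828979492, 20.114120483398438), 4.320685386657715)
tab printer xy  [-31.61698273  24.19169347]
[(30, 89), (32, 88), (34, 104), (36, 79), (38, 92), (40, 94), (42, 84), (44, 82), (46, 104), (48, 86), (50, 82), (52, 77), (54, 81), (56, 82), (58, 91), (60, 110), (62, 152), (64, 158), (66, 140), (68, 120), (70, 124), (72, 120), (74, 109), (76, 110), (78, 64)]
```

The tab is at about (560.7, 179.5) and the rib is about 41 mm from it along +y, as expected. Going above the tab with the jaws along printer y.

>>> {"api": "carry_out", "payload": {
  "commands": [
    [0,0,0,-9.7],
    [-25,-3.5,0,0],
    [-40,-6,0,0],
    [-44,-6,0,0],
    [-44,-6,0,0],
    [-44,-6,0,0],
    [-44,-6,0,0],
    [-44,-6,0,0],
    [-44,-7,0,0],
    [-40,-6,0,0],
    [-30,-4,0,0],
    [-20,-6,0,0]
  ],
  "gripper": 36
}}

```text
clock: 15.68
ee_pos: [562.0, 181.0, 208.3]
tool_rot: [3.14, -0.001, -1.432]
ft_force: [0.3, -0.2, -0.4]
gripper_width: 36.1
```

>>> {"api": "carry_out", "payload": {
  "commands": [
    [0,0,20,0],
    [0,0,20,0],
    [0,0,20,0],
    [0,0,10,0],
    [0,0,0,0],
    [0,0,0,0]
  ]
}}

```text
clock: 16.42
ee_pos: [562.8, 179.8, 140.3]
tool_rot: [-3.14, 0.0, -1.433]
ft_force: [-0.8, 0.7, -0.2]
gripper_width: 35.8
```

```bash
python3 - <<'E'
from h import *
s=bot.state();print(s['clock'],s['ee_pos'],np.degrees(s['tool_rot']),s['gripper_width'],s['ft_force'])
c=bot.capture('scene');a=c['color'][150:280,340:500]
save('c6.png',cv2.resize(np.clip(a*1.4,0,255).astype(np.uint8),None,fx=4.5,fy=4.5,interpolation=cv2.INTER_CUBIC))
E
```

```text
16.425 [562.79632493 179.80028702 140.26857988] [-1.79917454e+02  8.62787831e-03 -8.21292009e+01] 35.79108627754118 [-0.81062042  0.66296179 -0.24888737]
```

View pics/c6.png

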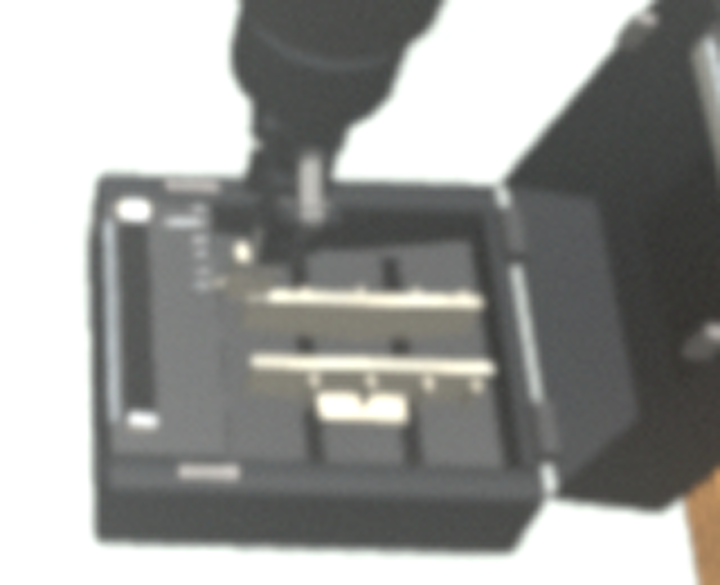

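The crop shows the fingers just above the tab, which is partly hidden at (243,250), with the pointer at (222,283) and the long rib at (183,222). The sideways alignment is unclear by eye, so I'll check it with depth.

```bash
python3 - <<'E'
from h import *
c=bot.capture('scene');W=cloud(c)
for z0,z1 in((96,118),(134,141),(141,148),(148,156),(156,165)):
    m=(W[...,0]>535)&(W[...,0]<605)&(W[...,1]>140)&(W[...,1]<225)&(W[...,2]>z0)&(W[...,2]<z1)
    P=W[m]
    if len(P): 
        v,u=np.where(m);print(z0,len(P),'x',np.percentile(P[:,0],[3,50,97]).round(),'y',np.percentile(P[:,1],[3,50,97]).round(),'u',u.min(),u.max(),'v',v.min(),v.max())
E
```

```text
96 36 x [559. 565. 568.] y [169. 174. 191.] u 392 401 v 204 211
134 1 x [588. 588. 588.] y [175. 175. 175.] u 396 396 v 208 208
141 14 x [544. 584. 590.] y [166. 172. 193.] u 394 405 v 190 208
148 18 x [542. 589. 595.] y [166. 177. 191.] u 394 405 v 188 208
156 26 x [543. 589. 595.] y [166. 174. 190.] u 395 404 v 184 207
```

The fingers (y 166–191) and the tab (y 169–191) line up. Going down and nipping.

>>> {"api": "carry_out", "payload": {
  "commands": [
    [0,1.5,15,0],
    [0,0,15,0],
    [0,0,12,0],
    [0,0,8,0],
    [0,0,5,0],
    [0,0,2,0],
    [0,0,0,0],
    [0,0,0,0]
  ]
}}

```text
clock: 17.52
ee_pos: [561.1, 179.7, 82.7]
tool_rot: [-3.141, 0.0, -1.433]
ft_force: [0.4, 0.0, 0.2]
gripper_width: 35.6
```

>>> {"api": "carry_out", "payload": {
  "commands": [
    [0,0,0,0],
    [0,0,0,0],
    [0,0,0,0],
    [0,0,0,0],
    [0,0,0,0]
  ],
  "gripper": 3,
  "squeeze": 50
}}

```text
clock: 18.15
ee_pos: [560.8, 179.6, 82.6]
tool_rot: [-3.142, -0.0, -1.433]
ft_force: [-3.2, -0.3, 4.6]
gripper_width: 9.0
```

The tab is nipped (opening 9 mm). Pulling slowly along tool +y.

>>> {"api": "carry_out", "payload": {
  "commands": [
    [0,2,0,0],
    [0,4,0,0],
    [0,5,0,0],
    [0,5,0,0],
    [0,5,0,0],
    [0,5,0,0],
    [0,5,0,0],
    [0,4,0,0],
    [0,3,0,0],
    [0,1,0,0],
    [0,0,0,0],
    [0,0,0,0]
  ]
}}

```text
clock: 19.65
ee_pos: [523.8, 174.4, 82.6]
tool_rot: [-3.138, 0.0, -1.434]
ft_force: [7.1, 0.4, -1.1]
gripper_width: 9.4
```

```bash
python3 - <<'E'
from h import *
s=bot.state();print(s['clock'],s['ee_pos'],np.degrees(s['tool_rot']),s['gripper_width'],s['ft_force'])
d=s['ee_pos'][:2]-[560.8,179.6];a=np.radians(187.9);print('pull',d@[np.cos(a),np.sin(a)])
c=bot.capture('scene');t=bot.capture('top')
e=lambda a:cv2.resize(np.clip(a*1.5,0,255).astype(np.uint8),(395,400),interpolation=cv2.INTER_CUBIC)
save('c7.png',np.hstack([e(c['color'][170:220,355:405]),e(t['color'][195:245,235:285])]))
E
```

```text
19.65 [523.80541253 174.39130063  82.62683571] [-1.79778900e+02  1.19852475e-02 -8.21338636e+01] 9.393507180036929 [ 7.1283659   0.36492882 -1.11607636]
pull 37.359396295553836
```

View pics/c7.png

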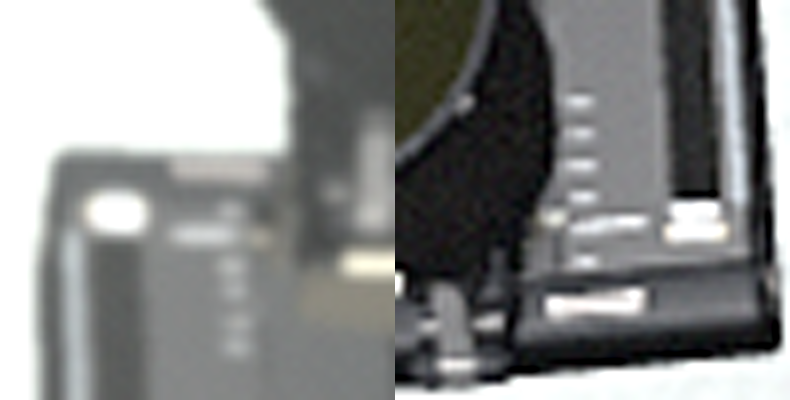

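In the scene crop (left) the pointer is at (262,238) and the long rib at (205,235). In the top crop (right) the pointer is at (552,215) and the rib runs from (575,230) to (648,218). The pointer is a few mm short, so I'll measure it to sub-pixel.

```bash
cat > m.py <<'E'
from h import *
a=np.radians(187.9);ey=np.array([np.cos(a),np.sin(a)]);ex=np.array([ey[1],-ey[0]]);O=np.array([578.4,213.8])
def rect(c,z,x=(-100,-40),y=(5,85),s=6):  # printer-plane orthophoto, rows=y, cols=x
    gx,gy=np.meshgrid(np.arange(x[0],x[1],1/s),np.arange(y[0],y[1],1/s))
    P=np.concatenate([O+gx[...,None]*ex+gy[...,None]*ey,np.full(gx.shape+(1,),z)],-1)
    C=(P-np.array(c['origin']))@rot(c['orientation'])
    n=np.stack([C[...,0]/-C[...,2],-C[...,1]/-C[...,2]],-1)
    n=n*(1+c['k1']*(n**2).sum(-1,keepdims=True));K=np.array(c['intrinsics'])
    return cv2.remap(c['color'],(n[...,0]*K[0,0]+K[0,2]).astype(np.float32),(n[...,1]*K[1,1]+K[1,2]).astype(np.float32),cv2.INTER_CUBIC)
E
python3 - <<'E'
from m import *
im=[rect(bot.capture(n),76) for n in('scene','top')]
for I in im:
    for r in range(5,85,10): cv2.putText(I,str(r),(0,(r-5)*6+6),0,.4,(255,0,0),1)
    for k in range(-95,-60,2):
        g=I[...,:].mean(-1)[:,(k+100)*6:(k+102)*6].mean(1)[(45-5)*6:(76-5)*6]
        print(k,round(45+g.argmax()/6,1),round(g.max()),end='; ')
    print()
save('c8.png',np.clip(np.hstack(im)*1.5,0,255).astype(np.uint8))
E
```

```text
-95 68.5 198; -93 68.3 200; -91 68.3 202; -89 68.7 203; -87 69.0 198; -85 69.0 180; -83 69.3 147; -81 69.3 113; -79 69.0 94; -77 61.7 101; -75 61.8 113; -73 62.2 126; -71 62.3 135; -69 62.5 139; -67 62.7 141; -65 62.5 142; -63 62.7 141; -61 62.7 141; 
-95 60.8 223; -93 60.8 222; -91 61.0 201; -89 62.2 199; -87 61.8 200; -85 67.8 196; -83 67.8 179; -81 67.7 128; -79 75.7 108; -77 75.3 107; -75 63.3 140; -73 63.3 172; -71 63.2 183; -69 63.0 176; -67 63.0 166; -65 63.0 152; -63 63.2 153; -61 63.7 159;
```

View pics/c8.png

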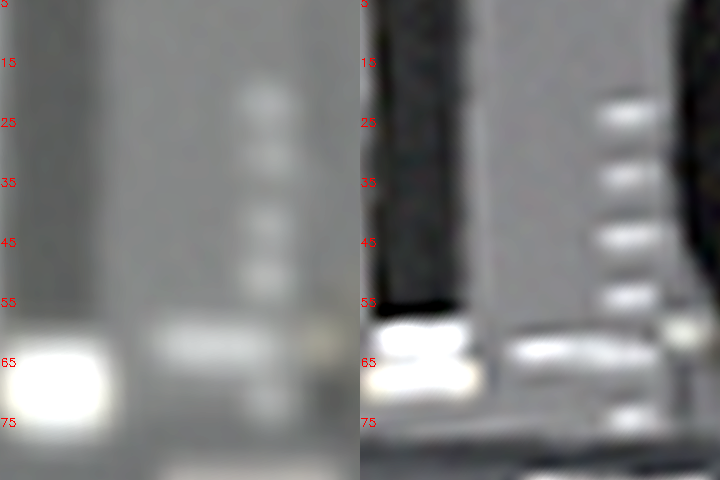

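Rectified views, with printer y in mm on the left edge: from the top the pointer is at about 60 and the rib at 63.3. In the scene view parallax from the pointer's height masks the offset. Once that is corrected, both views agree with the arm travel (37.4 of 40 mm), so it is about 2.6 mm short.

>>> {"api": "carry_out", "payload": {
  "commands": [
    [0,1.4,0,0],
    [0,1.3,0,0],
    [0,0,0,0],
    [0,0,0,0],
    [0,0,0,0],
    [0,0,0,0]
  ]
}}

```text
clock: 20.6
ee_pos: [521.2, 174.0, 82.6]
tool_rot: [-3.138, 0.0, -1.434]
ft_force: [8.7, -0.8, -1.0]
gripper_width: 8.9
```

```bash
python3 - <<'E'
from m import *
s=bot.state();print(s['clock'],s['ee_pos'],s['gripper_width'],s['ft_force'],'pull',(s['ee_pos'][:2]-[560.8,179.6])@ey)
C=[bot.capture(n) for n in('scene','top')]
for c,z in((C[0],79),(C[1],79),(C[0],76),(C[1],76)):
    g=rect(c,z).mean(-1)
    pk=lambda k0,k1,y0,y1:(lambda q:round(float(((q-q.min())**3*np.arange(len(q))).sum()/((q-q.min())**3).sum()/6+y0),1))(g[(y0-5)*6:(y1-5)*6,(k0+100)*6:(k1+100)*6].mean(1))
    print(z,'rib',pk(-71,-60,59,68),'pointer',pk(-49,-45,55,68))
I=[rect(c,77) for c in C]
sc=C[0]['color'][120:280,150:400];save('c9.png',np.hstack([np.clip(I[1]*1.5,0,255).astype(np.uint8)[:,:],cv2.resize(sc,(440,480))[:, :]]))
E
```

```text
20.6 [521.21466004 174.00991193  82.63634955] 8.858463325030781 [ 8.74045177 -0.84215096 -0.98234399] pull 39.97798095495088
79 rib 61.1 pointer 61.8
79 rib 63.9 pointer 63.5
76 rib 62.5 pointer 63.9
76 rib 63.4 pointer 63.0
```

View pics/c9.png

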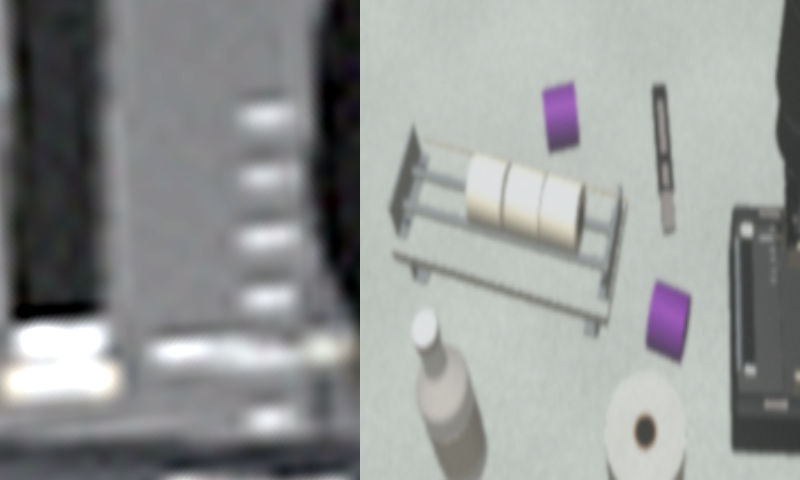

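The rectified view shows the pointer at (325,348) in line with the long rib at (215,350). Arm travel is 40.0 mm and the spring force 8.7 N, close to the 9 N expected at the rib. The rack shows three rolls in line and everything else as it was. Handing in.

```bash
python3 -c "
from cell import bot
print(bot.job_done())"
```

```text
the job is handed in; nothing more can be done
None
```

The narrow roll is on the rack, and I handed the job in at about 21 s with the gripper holding the roll guide open at the long rib.

- **Roll:** I set it down on the rails with about 7 N of contact. It stands in line at the -y end of the row, with a gap of about 3–5 mm. The last picture shows the other two rolls and everything else where they were.
- **Guide:** The tab is nipped with the grip set to 50 N, and the arm has pulled it 40.0 mm. The force on the tool is 8.7 N, which fits the 9 N expected at the rib.
- **Where the checks disagreed:** The top camera puts the pointer about 0.4 mm short of the rib. The scene camera, which is blurrier, puts it 0.7–1.4 mm past the rib, depending on the pointer height assumed. Both are within the 2 mm calibration, and I relied on the top camera, the arm travel and the force.

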